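# Click a rotor lid knob into its thread, tighten it, free the lock

### The job

The blue rotor lid's white knob is only resting on its thread. Turn it backwards (anticlockwise from above) until the thread clicks and the knob drops a step, then screw it forwards (clockwise) until it is fully tight. Only then throw the red lock lever all the way over to release the rotor from its stand, let go of everything, and leave the bottle, the slide box and the cell counter where they are.

Things in the scene. Friction and masses are not known exactly. Their poses are not given: they have to be found in the camera images.
- rotor_axis (a point): Centre of the blue rotor lid's top, on the knob's vertical axis, 105 mm above the bench; has the stand's yaw, z up. Rotor 178 mm across, on a grey plate fixed to the bench, 20 mm thick, from -105 to 105 mm in this x and -110 to 250 mm in this y.
- knob_grip (a point): White knob: disc 76 mm across, 16 mm thick, with an upright bar on top, 74 long, 16 wide, 36 mm high, one end striped black. Point on the axis, 22 mm above the disc, 14 mm below the bar's top; x along the bar to the black end, z up; moves with the knob. Disc's underside is 17 mm above the lid at the start (brass thread shows), 4 mm when tight. It cannot tilt or come off.
- knob_turn (a joint): Knob turn, rad, grows clockwise from above (forwards); 0: bar along the stand's x, black end +x. Starts at -0.4 to 0.4 on top of the thread. Turned back to about -1.0 it is free to drop; back stop -1.7. Forwards without dropping it jams at about 0.7. Once dropped it screws forwards to the firm tight stop at 1.75. Friction 0.06 N m; stays where left.
- knob_drop (a joint): How far the knob has sunk, m: 0 on top of the thread, 0.009 clicked in. It falls by its own weight (0.25 kg), so a gripper holding the bar holds it up: loosen the grip or go down with it. Screwed forwards it then sinks 1.5 mm per rad from turn -0.9 on, to about 0.013 when tight; 1.6 mm play upwards in the thread.
- lock_tip (a point): Centre of the lock lever's red ball, 26 mm across. Steel rod 10 mm thick, 85 mm from pivot to ball centre, on a dark block 70 (x) by 50 (y) by 25 mm high on the plate. Pivot 42 mm above the bench at x 0, y +185 mm of rotor_axis; swings in the stand's x-z plane. Ball centre 117 mm above the bench at either end, 127 mm half way.
- lock (a joint): Angle of the lock lever, rad: 0 locked, leaning 0.5 rad from upright towards the stand's -x (the robot's side); 1.0 released, leaning 0.5 rad to the stand's +x, against its stop. Stays where it is left; 1 N at the ball moves it.
- reagent: Bystander: amber bottle with a white cap, 64 mm across, 130 mm tall, 0.3 kg, standing loose beside the stand; origin at the centre of its underside.
- slidebox: Bystander: closed green slide box, 87 x 102 x 38 mm, 0.25 kg, loose beside the stand; origin at the centre of its underside.
- counter: Bystander: white cell counter with keys, 150 x 200 x 60 mm, 0.95 kg, loose beyond the stand; origin at the centre of its underside.

How it is judged:
By the outcome, as a careful person would: the job done as asked, in the order asked, and still so for the second after the job is handed in, with the robot touching nothing.
It also fails if it takes over 72 s, if anything falls off the work surface, if the arm or the gripper's body presses on something with over 40 N, if the wrist force passes 120 N, or if a joint passes its speed limit or range.

### The arm

A 7-joint arm with a two-finger parallel gripper is mounted at the origin on the work surface. World frame = base frame: x ahead of the robot, y to its left, z up, the work surface at z = 0. Lengths are in m, angles in rad, forces in N, time in s.
With the tool pointing down it reaches from about 0.4 to 0.85 m from the base axis. Payload 4.5 kg.
Tool frame: the origin (TCP) lies on the centre line of the jaws, within the pads' length; the fingertips stand 8 mm ahead of it and the grasp point (between the pads) lies 11 mm behind it; z points along the fingers, x is the direction in which the jaws open and shut, and the axes are right-handed (so a half turn about z gives the same grasp; the last joint's range is limited). The gripper opens to 88 mm and grips with 3 to 60 N. Pads are 18 mm wide; open, the fingers measure 123 mm over their backs; the gripper's body (75 mm by 187 mm) begins 45 mm behind the grasp point.
Start: joints at [1.281, 0.689, -0.195, 1.565, 0.157, 0.902, -0.215], TCP at [0.199, -0.593, 0.247] pointing down, gripper open.
Joint ranges: [-3.01, 3.01], [-0.46, 2.08], [-1.47, 1.51], [0.13, 2.56], [-1, 4.14], [0.04, 2.09], [-2.66, 2.66]. Speed limits (rad/s): [2.57, 2.57, 3.14, 3.14, 3.14, 3.14, 3.14].

### API

Orientations are given as a unit quaternion [x, y, z, w].
In Python, from plant import get_state, snapshot, finish_job, boxes_of, pinpoint gives the robot as it stands.
- The arm moves only by the shell command python3 -m creep 'ROWS' [FORCE]. ROWS is JSON, a list of rows, each an object with "hand": the finger opening in m, from 0 to 0.0881; "slide": the shift along the tool's x, y, z in m, a list of three; "turn": the turn about the tool's z in degrees. A call has 1 to 5 rows; each row shifts and turns the commanded pose from where the row before left it, along the tool's axes as they then stand; what a row does not reach is not made up. A row lasts 1/8 s, in which the tool goes at most 62.5 mm and 10.7 degrees, less where a joint would pass 70% of its speed; a pose out of reach is approached as far as the arm can. A call is refused whole if a number of a shift passes 0.0625 or a number of a turn 10.7, either way. A call with a gripper value outside its range is refused whole. The fingers move at their own pace and stop on an object; FORCE is the grip in N (left out, the last holds). Time passes only in rows, so rows that do not move let the fingers close. It gives the time, the measured TCP pose, the force and the opening at its end, in the units of the state.
- get_state(): the state, without advancing time (a new reading comes with each control period).
- snapshot(name): name is "side" or "top"; returns a dict with "frame" (384x512x3 uint8, red, green, blue), "depth" (384x512 float32, m along the optical axis (not along the pixel's ray), 0 where there is no reading), "mtx" (3x3 intrinsics, pixels), "k1" (the pictures are not rectified: a ray, as slopes to the right and down, at radius r is drawn at 1 + k1 r^2 times it, then the intrinsics apply), "camera_from_world" (4x4, takes a point from world to camera coordinates). Camera axes: x right, y down, z forward; pixel columns grow to the right and rows downward; lengths in m; the calibration is good to about 2 mm. A picture is of the moment at which its call begins.
- finish_job(): hands the job in, once; it reports no verdict.
Trained networks look in a picture, given as the dict that the camera call returned (one of the last four; its "shot" number tells which), for a name from the list of things; names that differ only in an ending like _2 or _b are one class to them, and where a whole thing is asked for, a point or a joint stands for the part that bears it (a point fixed in the world has none). Each returns a list of dicts, best first, with "conf" (0 to 1); they miss things now and then, are a little off and sometimes report something else, mostly with a low value. They report only what shows in the picture. A call takes as long as a camera call.
- boxes_of(target, picture): "uv" ([column, row] in pixels, amid what is visible of it).
- pinpoint(target, picture): "uv" ([column, row] in pixels: a listed point, or the origin of a listed thing).
The state is a dict: "clock": time; "q": joint angles; "qd": joint speeds; "joint_torque": joint torques, N m; "tool_pos": TCP position; "eef_rot": TCP orientation; "contact_force": force on the tool from outside, world axes, zero at the start; "moment": the same for the moment, N m; "opening": opening from 0.0 (shut) to 1.0 (fully open).
Only numpy, scipy, OpenCV 4.12 (cv2) and the standard library are available. Lean on these libraries where they do the work, as an engineer would, in place of code of your own. Each camera call takes 0.05 s, during which the arm holds its last target.

## Working session

There is one attempt and no reset: what is moved stays moved. The work goes in short steps, Python scripts to look and compute and a shell command to move; the robot and the scene stay as the last step left them, time stands still between calls to the robot, and variables do not carry over. Pictures are saved under pics/ and viewed, and the job is handed in when it is done.

```bash
ls; mkdir -p pics
cat > h.py <<'E'
import numpy as np, cv2
from plant import *
def px2world(p,uv,z=None,depth=None):
    K=np.array(p["mtx"]);k1=p["k1"];T=np.linalg.inv(np.array(p["camera_from_world"]))
    d=np.array([(uv[0]-K[0,2])/K[0,0],(uv[1]-K[1,2])/K[1,1]])
    s=d.copy()
    for _ in range(20): s=d/(1+k1*(s@s))
    r=T[:3,:3]@np.array([s[0],s[1],1]);o=T[:3,3]
    if z is not None: return o+r*(z-o[2])/r[2]
    return o+r*depth
def dep(p,uv,w=1):
    u,v=int(round(uv[0])),int(round(uv[1]));a=p["depth"][v-w:v+w+1,u-w:u+w+1];a=a[a>0]
    return float(np.median(a)) if a.size else 0
def w2px(p,X):
    K=np.array(p["mtx"]);c=np.array(p["camera_from_world"])@np.r_[X,1];s=c[:2]/c[2];s=s*(1+p["k1"]*(s@s))
    return K[:2,:2]@s+K[:2,2]
E
python3 - <<'E'
from h import *
np.set_printoptions(precision=4,suppress=True)
for n in("top","side"):
    p=snapshot(n);cv2.imwrite(f"pics/{n}0.png",p["frame"][...,::-1])
    print(n,np.linalg.inv(np.array(p["camera_from_world"]))[:3,3])
    for t in("rotor_axis","knob_grip","lock_tip","reagent","slidebox","counter"):
        for r in pinpoint(t,p)[:2]:
            uv=r["uv"];zz={"rotor_axis":.105,"knob_grip":.160,"lock_tip":.117}.get(t,0)
            print(t,np.round(r["conf"],2),np.round(uv,1),px2world(p,uv,z=zz),px2world(p,uv,depth=dep(p,uv)))
s=get_state();print(s)
E
```

```text
pics
top [ 0.5471 -0.051   1.0926]
rotor_axis 0.88 [266.1 230.2] [ 0.5069 -0.0741  0.105 ] [ 0.5096 -0.0725  0.1728]
knob_grip 0.89 [267.6 234.4] [ 0.4994 -0.0763  0.16  ] [ 0.5    -0.076   0.1712]
lock_tip 0.44 [185.6 226.6] [0.514  0.1216 0.117 ] [0.5144 0.1197 0.1276]
reagent 0.85 [339.6 214.1] [ 0.5477 -0.2767  0.    ] [ 0.5476 -0.2579  0.0908]
slidebox 0.71 [329.3 279.6] [ 0.3693 -0.2496  0.    ] [ 0.3754 -0.2428  0.0372]
counter 0.6 [274.9 138.5] [ 0.7532 -0.0987  0.    ] [ 0.7459 -0.097   0.0385]
side [0.3959 0.776  0.6054]
rotor_axis 0.58 [297.8 200.4] [ 0.513  -0.0683  0.105 ] [ 0.5082 -0.0342  0.1252]
knob_grip 0.64 [301.5 180.6] [ 0.5047 -0.0592  0.16  ] [ 0.5052 -0.0632  0.1579]
lock_tip 0.64 [278.5 242.4] [0.5225 0.1112 0.117 ] [0.5199 0.1247 0.1269]
slidebox 0.69 [363.3 203. ] [ 0.3658 -0.2631  0.    ] [ 0.3676 -0.1997  0.037 ]
counter 0.8 [204.9 223.5] [ 0.7468 -0.092   0.    ] [ 0.7225 -0.0318  0.042 ]
{'clock': 0.7, 'q': array([ 1.2808,  0.6891, -0.1946,  1.5653,  0.1572,  0.9025, -0.2151]), 'qd': array([ 0.0004,  0.0011, -0.0019,  0.0005, -0.001 , -0.0024,  0.0009]), 'joint_torque': array([  0.    , -52.7368,  -1.2671, -15.3719,  -0.0519,  -0.0007,
         0.    ]), 'tool_pos': array([ 0.1989, -0.5925,  0.2468]), 'eef_rot': array([ 0.8118, -0.5839,  0.0001,  0.    ]), 'contact_force': array([-0.0109,  0.4497,  0.6831]), 'moment': array([ 0.0264, -0.0624,  0.0191]), 'opening': 1.0004849810232816}
```

Run:
```python
from h import *
a=cv2.imread("pics/top0.png")[90:330,130:390];cv2.imwrite("pics/top0c.png",cv2.resize(a,None,fx=2.4,fy=2.4))
a=cv2.imread("pics/side0.png")[130:330,170:430];cv2.imwrite("pics/side0c.png",cv2.resize(a,None,fx=2.8,fy=2.8))
```

```text
(no output)
```

View pics/top0c.png

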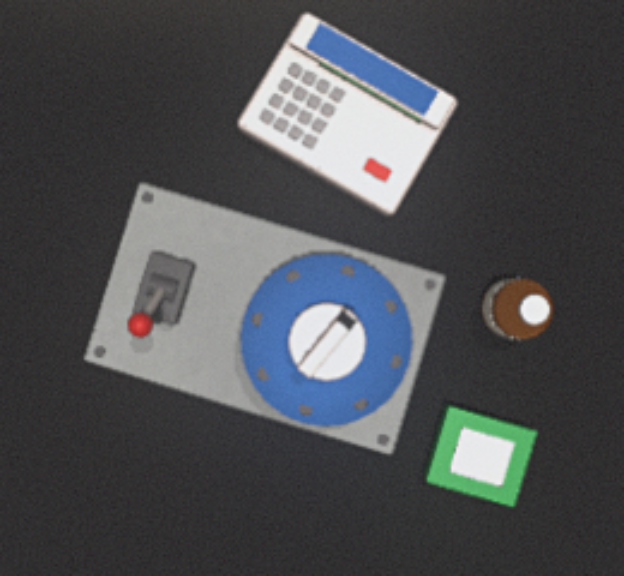

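View pics/side0c.png

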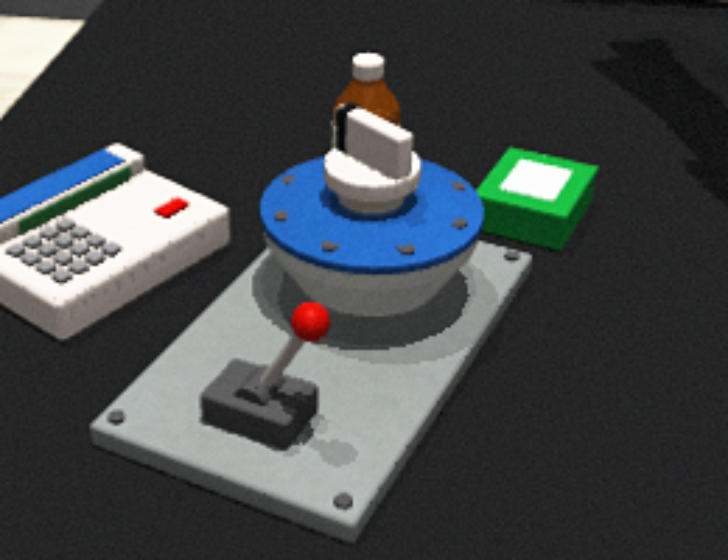

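Run:
```python
from h import *
np.set_printoptions(precision=4,suppress=True)
p=snapshot("top")
f=lambda x,y:(x/2.4+130,y/2.4+90)
C=[px2world(p,f(*c),z=.02)[:2] for c in((140,183),(445,273),(393,453),(85,360))]
print(C)
L=[(105,250),(105,-110),(-105,-110),(-105,250)]
L=np.array(L)/1000.;C=np.array(C)
lc=L.mean(0);cc=C.mean(0);H=(L-lc).T@(C-cc)
yaw=np.arctan2(H[0,1]-H[1,0],H[0,0]+H[1,1]);R=np.array([[np.cos(yaw),-np.sin(yaw)],[np.sin(yaw),np.cos(yaw)]])
print("yaw",yaw,"axis",cc-R@lc,(C-cc)-(L-lc)@R.T)
# knob points from top depth: bar top z>0.165
d=p["depth"];v,u=np.mgrid[150:330:1,150:350:1]
P=np.array([px2world(p,(a,b),depth=d[b,a]) for a,b in zip(u.ravel(),v.ravel())])
m=(P[:,2]>.16)&(np.hypot(P[:,0]-.505,P[:,1]+.074)<.06)
B=P[m];print(len(B),B.mean(0),B[:,2].max());w,V=np.linalg.eigh(np.cov(B[:,:2].T));print("bar dir",V[:,1],np.arctan2(V[1,1],V[0,1]),np.sqrt(w))
m=(P[:,2]>.118)&(P[:,2]<.15)&(np.hypot(P[:,0]-.505,P[:,1]+.074)<.06);print(len(P[m]),P[m].mean(0))
m=(P[:,2]>.095)&(P[:,2]<.2)&(np.hypot(P[:,0]-.505,P[:,1]+.074)<.12);Q=P[m];print(Q.min(0),Q.max(0),(Q.min(0)+Q.max(0))/2)
m=(P[:,2]>.108)&(np.hypot(P[:,0]-.514,P[:,1]-.12)<.06);Q=P[m];print("ball",Q.mean(0),Q.max(0),Q.min(0))
```

```text
[array([0.6724, 0.134 ]), array([ 0.5748, -0.2072]), array([ 0.3748, -0.1507]), array([0.4742, 0.1927])]
yaw -0.28057120564192034 axis [ 0.5047 -0.0751] [[-0.0024 -0.0021]
 [-0.0003  0.0026]
 [ 0.0014  0.001 ]
 [ 0.0012 -0.0015]]
416 [ 0.5239 -0.0637  0.5817] 1.0926062339074114
bar dir [-0.9568 -0.2908] -2.846534090034975 [0.0142 0.025 ]
566 [ 0.5053 -0.0735  0.1369]
[ 0.418  -0.1583  0.0951] [0.5935 0.0126 0.1772] [ 0.5058 -0.0729  0.1362]
ball [0.5191 0.1142 0.1251] [0.5303 0.1276 0.1324] [0.5082 0.103  0.1151]
```

```bash
cat >> h.py <<'E'
from scipy.spatial.transform import Rotation as Ro
AX=np.array([0.505,-0.0742]);YAW=-0.28
def go(t,yaw=None):
    s=get_state();R=Ro.from_quat(s["eef_rot"]);x=R.as_matrix()[:,0];y=np.arctan2(x[1],x[0])
    d=R.inv().apply(np.array(t)-s["tool_pos"])
    print("t",round(s["clock"],2),"pos",np.round(s["tool_pos"],4),"yaw",round(y,3),"q",np.round(s["q"],2),"F",np.round(s["contact_force"],1),"M",np.round(s["moment"],2),"open",round(s["opening"]*88.1,1))
    print("slide mm",np.round(d*1000,1),"turn deg" ,None if yaw is None else np.round(np.degrees((y-yaw+np.pi)%(2*np.pi)-np.pi),1),"tilt",np.round(R.as_matrix()[:,2],3))
def bar(p,zlo=.15):
    d=p["depth"];c=w2px(p,np.r_[AX,.16]).astype(int);P=[]
    for b in range(c[1]-45,c[1]+46):
        for a in range(c[0]-45,c[0]+46):
            if d[b,a]>0:
                X=px2world(p,(a,b),depth=d[b,a]);g=p["frame"][b,a].astype(int)
                if zlo<X[2]<.2 and np.hypot(*(X[:2]-AX))<.05:P.append(X)
    P=np.array(P);w,V=np.linalg.eigh(np.cov(P[:,:2].T));v=V[:,1]
    print("bar n",len(P),"mean",P.mean(0).round(4),"ztop",np.percentile(P[:,2],[50,90]).round(4),"dir",round(float(np.arctan2(v[1],v[0])),3),"std",np.sqrt(w).round(4))
E
python3 - <<'E'
from h import *
p=snapshot("top");bar(p);bar(p,.16)
p=snapshot("side");bar(p)
go([.505,-.0742,.247],-0.68-np.pi/2)
E
```

```text
bar n 238 mean [ 0.5056 -0.0738  0.172 ] ztop [0.1727 0.1749] dir 2.464 std [0.0048 0.0213]
bar n 232 mean [ 0.5053 -0.0738  0.1725] ztop [0.1727 0.1749] dir 2.461 std [0.0047 0.0213]
bar n 370 mean [ 0.5024 -0.0644  0.1652] ztop [0.1665 0.1741] dir 2.489 std [0.0045 0.0224]
t 0.85 pos [ 0.1989 -0.5925  0.2468] yaw -1.247 q [ 1.28  0.69 -0.19  1.57  0.16  0.9  -0.22] F [ 0.2  0.7 -0.3] M [ 0.01 -0.   -0.01] open 87.9
slide mm [-3.940e+02 -4.551e+02 -3.000e-01] turn deg 57.5 tilt [ 0. -0. -1.]
```

```bash
R='x'; python3 -m creep '[{"hand":0.088,"slide":[-0.039,-0.045,-0.004],"turn":0},{"hand":0.088,"slide":[-0.039,-0.045,0],"turn":0},{"hand":0.088,"slide":[-0.039,-0.045,0],"turn":0},{"hand":0.088,"slide":[-0.039,-0.045,0],"turn":0},{"hand":0.088,"slide":[-0.039,-0.045,0],"turn":0}]' 20
python3 -m creep '[{"hand":0.088,"slide":[-0.039,-0.045,0],"turn":0},{"hand":0.088,"slide":[-0.039,-0.045,0],"turn":0},{"hand":0.088,"slide":[-0.039,-0.045,0],"turn":0},{"hand":0.088,"slide":[-0.039,-0.045,0],"turn":0},{"hand":0.088,"slide":[-0.039,-0.045,0],"turn":0}]'
python3 -c "
from h import *
go([.5053,-.0738,.152],-0.68-np.pi/2)"
```

```text
clock: 1.48
tool_pos: [0.3512, -0.3345, 0.251]
eef_rot: [0.812, -0.584, 0.001, -0.0]
contact_force: [1.3, -0.1, 0.7]
opening: 1.004
clock: 2.1
tool_pos: [0.5024, -0.0779, 0.251]
eef_rot: [0.812, -0.584, 0.0, -0.0]
contact_force: [1.5, -0.6, -0.5]
opening: 0.998
t 2.1 pos [ 0.5024 -0.0779  0.251 ] yaw -1.247 q [ 0.15  0.53 -0.14  1.91  0.11  0.71 -1.3 ] F [ 1.5 -0.6 -0.5] M [-0.02 -0.06  0.01] open 87.9
slide mm [-3.1 -4.  99. ] turn deg 57.5 tilt [ 0.001 -0.    -1.   ]
```

```bash
python3 -m creep '[{"hand":0.088,"slide":[-0.003,-0.004,0],"turn":-10.5},{"hand":0.088,"slide":[0,0,0],"turn":-10.5},{"hand":0.088,"slide":[0,0,0],"turn":-10.5},{"hand":0.088,"slide":[0,0,0],"turn":-10.5},{"hand":0.088,"slide":[0,0,0],"turn":-10.5}]'
python3 -m creep '[{"hand":0.088,"slide":[0,0,0],"turn":-10.5},{"hand":0.088,"slide":[0,0,0],"turn":-10.5},{"hand":0.088,"slide":[0,0,0],"turn":-10.5},{"hand":0.088,"slide":[0,0,0],"turn":-10.5},{"hand":0.088,"slide":[0,0,0],"turn":-10.5}]'
python3 -m creep '[{"hand":0.088,"slide":[0,0,0],"turn":-10.5},{"hand":0.088,"slide":[0,0,0],"turn":-7},{"hand":0.088,"slide":[0,0,0],"turn":0}]'
python3 -c "
from h import *
go([.5053,-.0738,.152],-0.68+np.pi/2)"
```

```text
clock: 2.72
tool_pos: [0.5044, -0.0756, 0.2509]
eef_rot: [0.987, -0.162, 0.0, 0.0]
contact_force: [0.5, -0.3, -0.2]
opening: 0.998
clock: 3.35
tool_pos: [0.5043, -0.0757, 0.2508]
eef_rot: [0.957, 0.291, 0.0, 0.0]
contact_force: [0.2, 0.5, 0.2]
opening: 0.998
clock: 3.72
tool_pos: [0.5043, -0.0757, 0.2507]
eef_rot: [0.903, 0.43, 0.0, -0.0]
contact_force: [-0.5, 0.3, -0.9]
opening: 1.0
t 3.73 pos [ 0.5043 -0.0757  0.2507] yaw 0.889 q [ 0.53  0.62 -0.77  1.89  0.57  0.86  0.36] F [-0.5  0.3 -0.9] M [ 0.   -0.14  0.  ] open 88.1
slide mm [ 2.1 -0.4 98.7] turn deg -0.1 tilt [ 0.  0. -1.]
```

```bash
python3 -m creep '[{"hand":0.088,"slide":[0.002,0,0.035],"turn":0},{"hand":0.088,"slide":[0,0,0.035],"turn":0},{"hand":0.088,"slide":[0,0,0.02],"turn":0},{"hand":0.088,"slide":[0,0,0.009],"turn":0},{"hand":0.03,"slide":[0,0,0],"turn":0}]' 15
python3 -m creep '[{"hand":0.01,"slide":[0,0,0],"turn":0},{"hand":0.01,"slide":[0,0,0],"turn":0},{"hand":0.01,"slide":[0,0,0],"turn":0},{"hand":0.01,"slide":[0,0,0],"turn":0},{"hand":0.01,"slide":[0,0,0],"turn":0}]' 15
python3 -c "
from h import *
go([.5053,-.0738,.152],0.97+np.pi/2)
for n in('top','side'):
    p=snapshot(n);cv2.imwrite('pics/%s1.png'%n,cv2.resize(p['frame'][130:330,170:430,::-1],None,fx=2.8,fy=2.8))"
```

```text
clock: 4.35
tool_pos: [0.5056, -0.0739, 0.1517]
eef_rot: [0.903, 0.431, -0.0, 0.0]
contact_force: [0.2, -0.3, 1.3]
opening: 0.909
clock: 4.97
tool_pos: [0.5055, -0.074, 0.1518]
eef_rot: [0.902, 0.431, 0.0, 0.0]
contact_force: [-0.3, 0.2, 0.3]
opening: 0.345
t 4.97 pos [ 0.5055 -0.074   0.1518] yaw 0.891 q [ 0.44  0.76 -0.64  1.98  0.74  0.65  0.2 ] F [-0.3  0.2  0.3] M [ 0.03 -0.09  0.01] open 30.4
slide mm [ 0.  -0.3 -0.2] turn deg -94.5 tilt [ 0. -0. -1.]
```

View pics/side1.png

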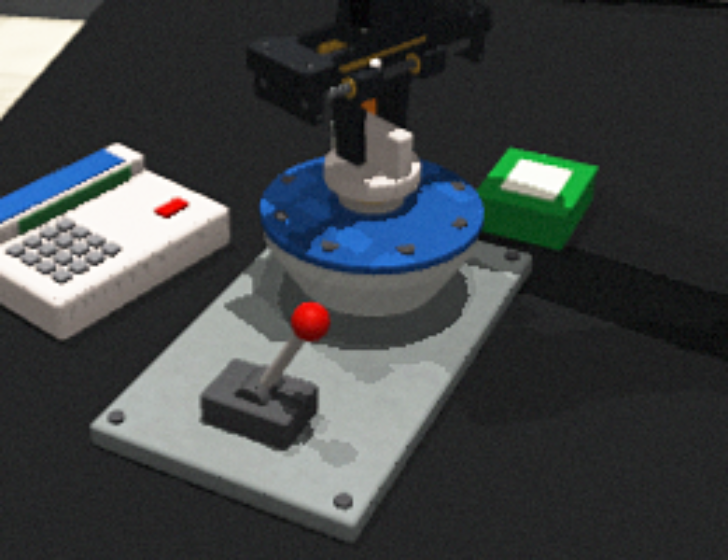

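The fingers straddle the bar around crop (375,140) and are still closing. Next I finish closing, then turn back.

```bash
python3 -m creep '[{"hand":0.01,"slide":[0,0,0],"turn":0},{"hand":0.01,"slide":[0,0,0],"turn":0},{"hand":0.01,"slide":[0,0,0],"turn":0},{"hand":0.01,"slide":[0,0,0],"turn":-4},{"hand":0.01,"slide":[0,0,0],"turn":-8}]' 15
python3 -m creep '[{"hand":0.01,"slide":[0,0,0],"turn":-9},{"hand":0.01,"slide":[0,0,0],"turn":-9},{"hand":0.01,"slide":[0,0,0],"turn":-9},{"hand":0.01,"slide":[0,0,0],"turn":-9},{"hand":0.01,"slide":[0,0,0],"turn":-9}]'
python3 -c "
from h import *
go([.5053,-.0738,.152],0.97+np.pi/2)"
```

```text
clock: 5.7
tool_pos: [0.5057, -0.0737, 0.1518]
eef_rot: [0.851, 0.525, 0.0, 0.0]
contact_force: [0.1, 0.9, -2.2]
opening: 0.185
clock: 6.32
tool_pos: [0.5058, -0.0718, 0.1518]
eef_rot: [0.585, 0.811, 0.002, -0.001]
contact_force: [0.3, 5.6, -2.9]
opening: 0.182
t 6.33 pos [ 0.5058 -0.0718  0.1518] yaw 1.892 q [ 0.57  0.84 -0.9   1.98  0.93  0.8   1.02] F [ 0.3  5.6 -2.9] M [ 1.13 -0.08 -0.07] open 16.0
slide mm [-1.8 -1.1 -0.2] turn deg -37.2 tilt [ 0.001  0.004 -1.   ]
```

```bash
python3 -m creep '[{"hand":0.01,"slide":[0,0,0],"turn":-9},{"hand":0.01,"slide":[0,0,0],"turn":-9},{"hand":0.01,"slide":[0,0,0],"turn":-9},{"hand":0.01,"slide":[0,0,0],"turn":-8},{"hand":0.01,"slide":[0,0,0],"turn":0}]'
python3 -c "
from h import *
go([.5053,-.0738,.152],0.97+np.pi/2)"
python3 -m creep '[{"hand":0.03,"slide":[0,0,0],"turn":0},{"hand":0.03,"slide":[0,0,0],"turn":0},{"hand":0.03,"slide":[0,0,0],"turn":0}]'
python3 -c "
from h import *
go([.5053,-.0738,.143],0.97+np.pi/2)
for n in('top','side'):
    p=snapshot(n);cv2.imwrite('pics/%s2.png'%n,cv2.resize(p['frame'][130:330,170:430,::-1],None,fx=2.8,fy=2.8))"
```

```text
clock: 6.95
tool_pos: [0.5049, -0.0706, 0.1515]
eef_rot: [0.315, 0.949, 0.003, -0.001]
contact_force: [-2.4, 5.8, -3.2]
opening: 0.181
t 6.95 pos [ 0.5049 -0.0706  0.1515] yaw 2.501 q [ 0.63  0.9  -1.03  1.97  1.01  0.91  1.55] F [-2.4  5.8 -3.2] M [1.53 0.28 0.07] open 16.0
slide mm [-2.3 -2.3 -0.5] turn deg -2.3 tilt [-0.001  0.006 -1.   ]
clock: 7.32
tool_pos: [0.5056, -0.0744, 0.1518]
eef_rot: [0.317, 0.948, -0.0, 0.0]
contact_force: [0.5, 0.4, 0.1]
opening: 0.341
t 7.33 pos [ 0.5056 -0.0744  0.1518] yaw 2.496 q [ 0.63  0.89 -1.03  1.97  1.01  0.91  1.55] F [0.5 0.4 0.1] M [ 0.19 -0.08 -0.01] open 30.0
slide mm [0.7 0.3 8.8] turn deg -2.6 tilt [ 0.    -0.001 -1.   ]
```

View pics/side2.png

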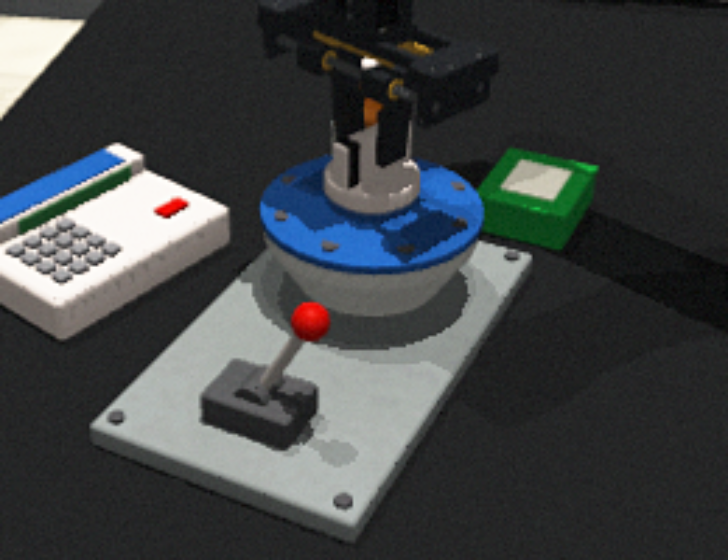

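Knob has dropped: the brass is hidden and the disc sits lower at crop (370,185). The earlier side force also shows the axis a few mm further to +y. I'll shift, lower, regrip and screw forwards while following it down.

```bash
python3 -m creep '[{"hand":0.03,"slide":[0.003,0.003,0.009],"turn":0},{"hand":0.01,"slide":[0,0,0],"turn":0},{"hand":0.01,"slide":[0,0,0],"turn":0},{"hand":0.01,"slide":[0,0,0],"turn":0},{"hand":0.01,"slide":[0,0,0],"turn":0}]' 20
python3 -c "
from h import *
go([.5053,-.0708,.143],-2.03+np.pi/2)"
python3 -m creep '[{"hand":0.01,"slide":[0,0,0],"turn":5},{"hand":0.01,"slide":[0,0,0],"turn":8},{"hand":0.01,"slide":[0,0,0],"turn":8},{"hand":0.01,"slide":[0,0,0.0002],"turn":8},{"hand":0.01,"slide":[0,0,0.0002],"turn":8}]'
python3 -c "
from h import *
go([.5053,-.0708,.143],-2.03+np.pi/2)"
```

```text
clock: 8.05
tool_pos: [0.505, -0.0698, 0.1427]
eef_rot: [0.317, 0.948, 0.0, 0.0]
contact_force: [0.8, -0.4, -3.1]
opening: 0.176
t 8.05 pos [ 0.505  -0.0698  0.1427] yaw 2.497 q [ 0.62  0.91 -1.02  1.98  1.03  0.89  1.52] F [ 0.8 -0.4 -3.1] M [ 0.1  -0.3   0.02] open 15.5
slide mm [-0.8 -0.6 -0.3] turn deg 169.4 tilt [ 0. -0. -1.]
clock: 8.68
tool_pos: [0.5061, -0.0713, 0.1425]
eef_rot: [0.604, 0.797, -0.0, 0.002]
contact_force: [3.0, -4.3, -1.4]
opening: 0.178
t 8.68 pos [ 0.5061 -0.0713  0.1425] yaw 1.845 q [ 0.56  0.85 -0.88  1.98  0.95  0.79  0.95] F [ 3.  -4.3 -1.4] M [-0.68 -0.86  0.1 ] open 15.7
slide mm [ 0.7 -0.6 -0.5] turn deg 132.0 tilt [ 0.002 -0.002 -1.   ]
```

```bash
python3 -m creep '[{"hand":0.01,"slide":[0,0,0.0002],"turn":9},{"hand":0.01,"slide":[0,0,0.0003],"turn":9},{"hand":0.01,"slide":[0,0,0.0003],"turn":9},{"hand":0.01,"slide":[0,0,0.0003],"turn":9},{"hand":0.01,"slide":[0,0,0.0003],"turn":9}]'
python3 -c "
from h import *
go([.5053,-.0718,.139],-2.03+np.pi/2)"
python3 -m creep '[{"hand":0.01,"slide":[0,0,0.0002],"turn":9},{"hand":0.01,"slide":[0,0,0.0003],"turn":9},{"hand":0.01,"slide":[0,0,0.0003],"turn":9},{"hand":0.01,"slide":[0,0,0.0003],"turn":9},{"hand":0.01,"slide":[0,0,0.0003],"turn":9}]'
python3 -c "
from h import *
go([.5053,-.0718,.139],-2.03+np.pi/2)"
```

```text
clock: 9.3
tool_pos: [0.5059, -0.0736, 0.141]
eef_rot: [0.863, 0.504, -0.001, 0.003]
contact_force: [2.2, -7.1, -1.8]
opening: 0.178
t 9.3 pos [ 0.5059 -0.0736  0.141 ] yaw 1.058 q [ 0.46  0.79 -0.68  1.99  0.83  0.66  0.29] F [ 2.2 -7.1 -1.8] M [-1.52 -0.82  0.13] open 15.7
slide mm [ 1.2 -1.4  2. ] turn deg 86.9 tilt [ 0.001 -0.006 -1.   ]
clock: 9.93
tool_pos: [0.5043, -0.0749, 0.1394]
eef_rot: [0.991, 0.135, -0.001, 0.003]
contact_force: [0.2, -10.5, -0.6]
opening: 0.179
t 9.93 pos [ 0.5043 -0.0749  0.1394] yaw 0.271 q [ 0.34  0.75 -0.47  2.    0.64  0.55 -0.32] F [  0.2 -10.5  -0.6] M [-2.17 -0.26  0.19] open 15.8
slide mm [ 1.9 -2.7  0.4] turn deg 41.8 tilt [-0.002 -0.007 -1.   ]
```

```bash
python3 -m creep '[{"hand":0.01,"slide":[0,0.0025,0.0002],"turn":9},{"hand":0.01,"slide":[0,0,0.0003],"turn":9},{"hand":0.01,"slide":[0,0,0.0003],"turn":9},{"hand":0.01,"slide":[0,0,0.0002],"turn":8},{"hand":0.01,"slide":[0,0,0],"turn":0}]' 30
python3 -c "
from h import *
go([.5053,-.0738,.139],-2.03+np.pi/2)"
python3 -m creep '[{"hand":0.01,"slide":[0,0,0.0002],"turn":5},{"hand":0.01,"slide":[0,0,0],"turn":5},{"hand":0.01,"slide":[0,0,0],"turn":0}]' 
python3 -c "
from h import *
go([.5053,-.0738,.139],-2.03+np.pi/2)
for n in('top','side'):
    p=snapshot(n);cv2.imwrite('pics/%s3.png'%n,cv2.resize(p['frame'][130:330,170:430,::-1],None,fx=2.8,fy=2.8))"
```

```text
clock: 10.55
tool_pos: [0.5026, -0.0752, 0.1384]
eef_rot: [0.986, -0.167, -0.003, 0.003]
contact_force: [-4.4, -6.8, 3.0]
opening: 0.174
t 10.55 pos [ 0.5026 -0.0752  0.1384] yaw -0.335 q [ 0.24  0.73 -0.31  2.    0.45  0.48 -0.73] F [-4.4 -6.8  3. ] M [-1.29  0.73 -0.09] open 15.3
slide mm [ 2.1 -2.2 -0.6] turn deg 7.1 tilt [-0.006 -0.005 -1.   ]
clock: 10.92
tool_pos: [0.5022, -0.075, 0.1383]
eef_rot: [0.968, -0.25, -0.003, 0.003]
contact_force: [-4.6, -5.2, 5.1]
opening: 0.177
t 10.93 pos [ 0.5022 -0.075   0.1383] yaw -0.506 q [ 0.21  0.72 -0.26  2.01  0.4   0.47 -0.85] F [-4.6 -5.2  5.1] M [-1.39  0.98  0.4 ] open 15.6
slide mm [ 2.1 -2.6 -0.7] turn deg -2.7 tilt [-0.007 -0.005 -1.   ]
```

View pics/side3.png

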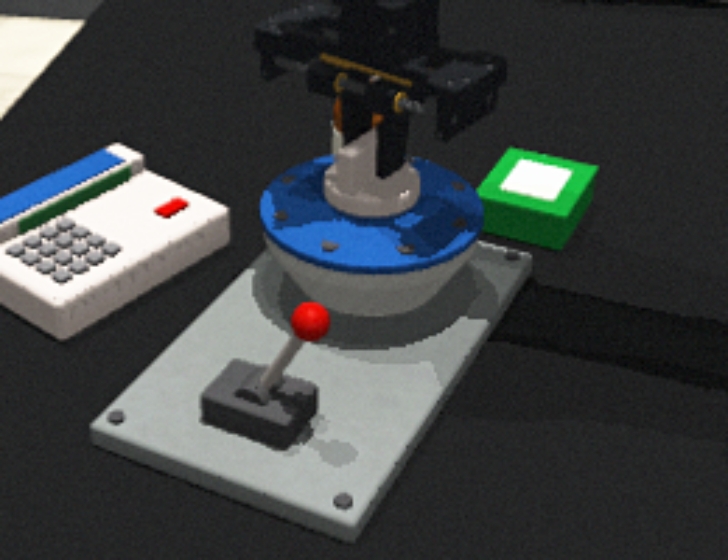

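```bash
python3 -m creep '[{"hand":0.01,"slide":[0,0,0],"turn":5},{"hand":0.01,"slide":[0,0,0],"turn":0},{"hand":0.01,"slide":[0,0,0],"turn":0}]' 40
python3 -c "
from h import *
go([.5053,-.0738,.139],-2.03+np.pi/2)"
python3 -m creep '[{"hand":0.01,"slide":[0,0,0],"turn":6},{"hand":0.01,"slide":[0,0,0],"turn":0},{"hand":0.01,"slide":[0,0,0],"turn":0}]' 
python3 -c "
from h import *
go([.5053,-.0738,.139],-2.03+np.pi/2)"
```

```text
clock: 11.4
tool_pos: [0.5022, -0.0747, 0.1384]
eef_rot: [0.957, -0.291, -0.002, 0.003]
contact_force: [-4.7, -6.6, 5.8]
opening: 0.183
t 11.4 pos [ 0.5022 -0.0747  0.1384] yaw -0.591 q [ 0.2   0.72 -0.24  2.01  0.37  0.46 -0.9 ] F [-4.7 -6.6  5.8] M [-1.37  0.98  0.91] open 16.1
slide mm [ 2.1 -2.5 -0.6] turn deg -7.5 tilt [-0.007 -0.004 -1.   ]
clock: 11.78
tool_pos: [0.5025, -0.074, 0.1384]
eef_rot: [0.94, -0.34, -0.002, 0.003]
contact_force: [-5.5, -5.3, 5.3]
opening: 0.192
t 11.78 pos [ 0.5025 -0.074   0.1384] yaw -0.694 q [ 0.18  0.72 -0.21  2.01  0.33  0.45 -0.97] F [-5.5 -5.3  5.3] M [-1.04  0.96  1.15] open 16.9
slide mm [ 2.  -1.9 -0.6] turn deg -13.4 tilt [-0.006 -0.004 -1.   ]
```

Resisting moment climbed to 1.15 N m while the bar began to skew in the pads, so it is against the stop. I'll release, rise and check.

```bash
python3 -m creep '[{"hand":0.04,"slide":[0,0,0],"turn":0},{"hand":0.05,"slide":[0,0,0],"turn":0},{"hand":0.06,"slide":[0,0,0],"turn":0},{"hand":0.06,"slide":[0,0,-0.02],"turn":0},{"hand":0.06,"slide":[0,0,-0.05],"turn":0}]' 
python3 -m creep '[{"hand":0.03,"slide":[0,0,-0.03],"turn":0},{"hand":0.01,"slide":[-0.06,0,-0.01],"turn":0},{"hand":0,"slide":[-0.06,0,0],"turn":0}]' 
python3 -c "
from h import *
p=snapshot('top');bar(p,.145);q=snapshot('side');bar(q,.145)
cv2.imwrite('pics/side4.png',cv2.resize(q['frame'][130:330,170:430,::-1],None,fx=2.8,fy=2.8))
cv2.imwrite('pics/top4.png',cv2.resize(p['frame'][90:330,130:390,::-1],None,fx=2.4,fy=2.4))
for n,p in(('top',p),('side',q)):
  for r in pinpoint('lock_tip',p)[:2]: print(n,r,px2world(p,r['uv'],z=.117),px2world(p,r['uv'],depth=dep(p,r['uv'])))
go([.505,-.0738,.139])
"
```

```text
clock: 12.4
tool_pos: [0.5044, -0.0718, 0.2075]
eef_rot: [0.94, -0.341, -0.002, 0.0]
contact_force: [0.5, -0.2, 0.7]
opening: 0.682
clock: 12.78
tool_pos: [0.4136, 0.0061, 0.2492]
eef_rot: [0.94, -0.342, 0.001, -0.001]
contact_force: [0.4, -0.1, -0.6]
opening: 0.364
bar n 220 mean [ 0.5052 -0.074   0.1594] ztop [0.1596 0.1617] dir 1.099 std [0.0047 0.0211]
bar n 262 mean [ 0.5035 -0.0644  0.1559] ztop [0.1577 0.1613] dir 1.063 std [0.0047 0.0226]
side {'uv': [277.4, 242.7], 'conf': 0.73} [0.52435922 0.11250777 0.117     ] [0.52212029 0.12407121 0.12551198]
t 12.97 pos [0.4135 0.0056 0.2487] yaw -0.695 q [ 0.09  0.43 -0.31  2.16  0.23  0.58 -1.08] F [ 0.1  0.3 -0.5] M [-0.05 -0.11 -0.01] open 16.1
slide mm [121.    2.5 109.7] turn deg None tilt [ 0.001  0.    -1.   ]
```

View pics/side4.png

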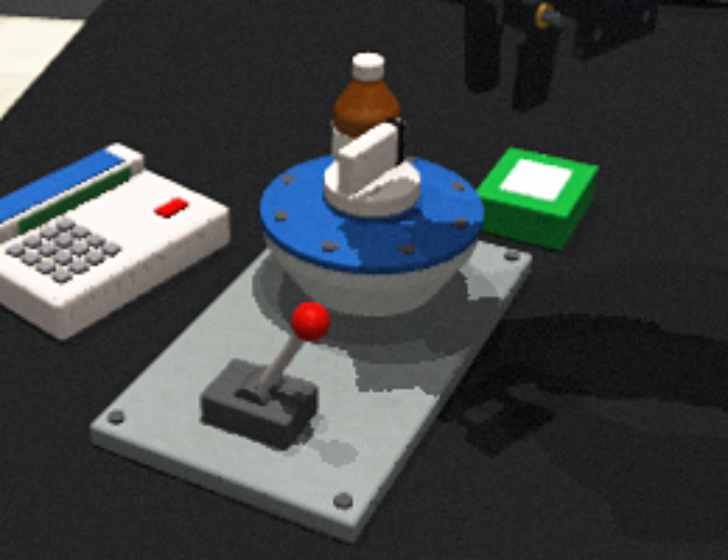

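View pics/top4.png

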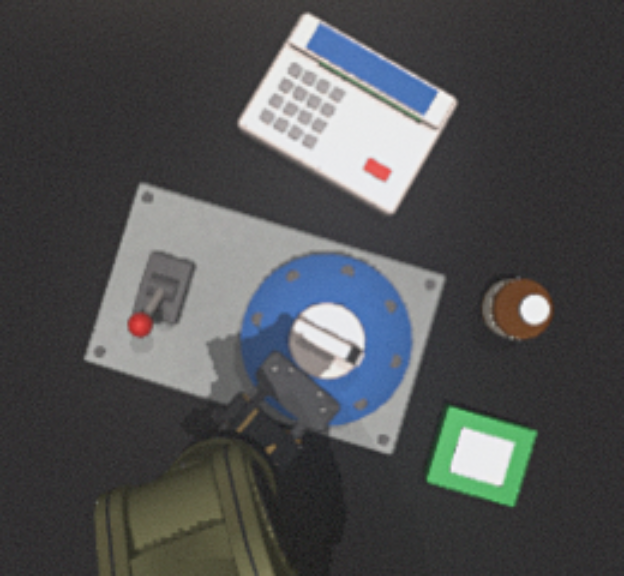

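Knob confirmed: bar angle gives turn ≈1.76, sunk 13 mm. In side view the red ball is at crop (311,322), still locked. Next, the lever.

```bash
python3 -m creep '[{"hand":0,"slide":[0,0,0],"turn":10},{"hand":0,"slide":[0,0,0],"turn":10},{"hand":0,"slide":[0,0,0],"turn":10},{"hand":0,"slide":[0,0,0],"turn":10},{"hand":0,"slide":[0,0,0],"turn":10}]' 
python3 -m creep '[{"hand":0,"slide":[0,0,0],"turn":10},{"hand":0,"slide":[0,0,0],"turn":6},{"hand":0,"slide":[0,0,0],"turn":0}]' 
python3 -c "
from h import *
go([.474,.1275,.113],-.28-np.pi/2)
"
```

```text
clock: 13.6
tool_pos: [0.4154, 0.004, 0.2482]
eef_rot: [-0.705, 0.71, -0.001, 0.0]
contact_force: [1.1, 0.4, 0.8]
opening: 0.001
clock: 13.98
tool_pos: [0.415, 0.0042, 0.2482]
eef_rot: [-0.602, 0.798, -0.001, 0.0]
contact_force: [0.6, -0.6, 0.3]
opening: 0.006
t 13.97 pos [0.415  0.0042 0.2482] yaw -1.849 q [-0.15  0.43  0.05  2.17 -0.04  0.55 -1.93] F [ 0.6 -0.6  0.3] M [0.09 0.   0.05] open 0.5
slide mm [-134.8  -22.6  135.2] turn deg 0.1 tilt [ 0.001 -0.001 -1.   ]
```

```bash
python3 -m creep '[{"hand":0,"slide":[-0.045,-0.008,0],"turn":0},{"hand":0,"slide":[-0.045,-0.008,0.0],"turn":0},{"hand":0,"slide":[-0.045,-0.007,0],"turn":0},{"hand":0,"slide":[0,0,0.05],"turn":0},{"hand":0,"slide":[0,0,0.05],"turn":0}]' 
python3 -m creep '[{"hand":0,"slide":[0,0,0.035],"turn":0},{"hand":0,"slide":[0,0,0],"turn":0}]' 
python3 -c "
from h import *
go([.474,.1275,.113],-.28-np.pi/2)
go([.5803,.097,.113],-.28-np.pi/2)
q=snapshot('side');cv2.imwrite('pics/side5.png',cv2.resize(q['frame'][130:330,170:430,::-1],None,fx=2.8,fy=2.8))
"
```

```text
clock: 14.6
tool_pos: [0.4746, 0.1292, 0.1473]
eef_rot: [-0.603, 0.797, -0.0, 0.002]
contact_force: [-0.1, -0.3, -0.7]
opening: 0.005
clock: 14.85
tool_pos: [0.472, 0.1277, 0.1112]
eef_rot: [-0.603, 0.798, 0.001, -0.002]
contact_force: [-0.7, 0.2, -0.9]
opening: 0.005
t 14.85 pos [0.472  0.1277 0.1112] yaw -1.848 q [-0.38  0.75  0.03  2.09 -0.07  0.31 -2.14] F [-0.7  0.2 -0.9] M [0.03 0.03 0.01] open 0.5
slide mm [-0.3 -1.9 -1.8] turn deg 0.2 tilt [-0.004 -0.001 -1.   ]
t 14.85 pos [0.472  0.1277 0.1112] yaw -1.848 q [-0.38  0.75  0.03  2.09 -0.07  0.31 -2.14] F [-0.7  0.2 -0.9] M [0.03 0.03 0.01] open 0.5
slide mm [-1.000e-01 -1.125e+02 -2.200e+00] turn deg 0.2 tilt [-0.004 -0.001 -1.   ]
```

View pics/side5.png

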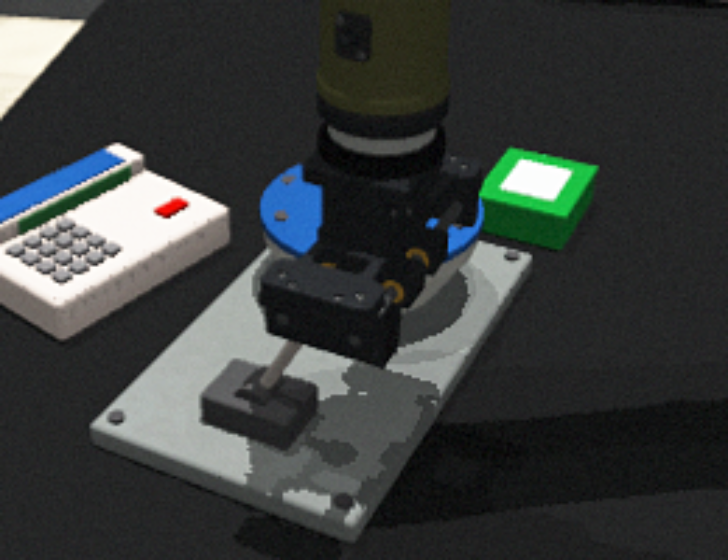

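The hand is behind the ball on the robot's side, the rod still leaning to the right at crop (285,365). Pushing along tool −y.

```bash
python3 -m creep '[{"hand":0,"slide":[0,-0.015,0],"turn":0},{"hand":0,"slide":[0,-0.015,0],"turn":0},{"hand":0,"slide":[0,-0.018,0],"turn":0},{"hand":0,"slide":[0,-0.018,0],"turn":0},{"hand":0,"slide":[0,-0.018,0],"turn":0}]' 
python3 -m creep '[{"hand":0,"slide":[0,-0.012,0],"turn":0},{"hand":0,"slide":[0,-0.008,0],"turn":0},{"hand":0,"slide":[0,0,0],"turn":0},{"hand":0,"slide":[0,-0.004,0],"turn":0},{"hand":0,"slide":[0,0,0],"turn":0}]' 
python3 -c "
from h import *
go([.5803,.097,.113],-.28-np.pi/2)
q=snapshot('side');cv2.imwrite('pics/side6.png',cv2.resize(q['frame'][130:330,170:430,::-1],None,fx=2.8,fy=2.8))
"
```

```text
clock: 15.52
tool_pos: [0.556, 0.1047, 0.1154]
eef_rot: [-0.602, 0.798, -0.001, 0.002]
contact_force: [-0.2, 0.5, -0.6]
opening: 0.006
clock: 16.15
tool_pos: [0.5744, 0.0995, 0.1132]
eef_rot: [-0.603, 0.798, 0.001, -0.002]
contact_force: [-4.0, 1.7, 3.9]
opening: 0.005
t 16.15 pos [0.5744 0.0995 0.1132] yaw -1.848 q [-0.26  0.82  0.03  1.8  -0.04  0.52 -2.06] F [-4.   1.7  3.9] M [ 0.27  0.94 -0.03] open 0.5
slide mm [ 0.8 -6.3  0.2] turn deg 0.2 tilt [-0.004  0.    -1.   ]
```

View pics/side6.png

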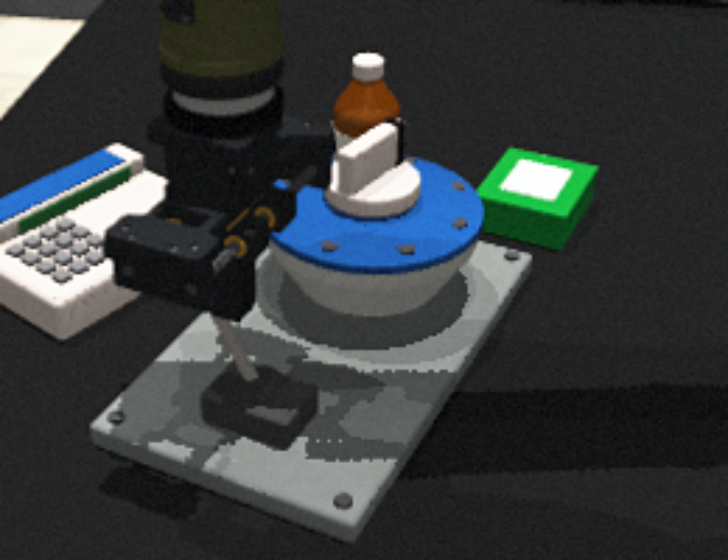

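```bash
python3 -m creep '[{"hand":0,"slide":[0,-0.004,0],"turn":0},{"hand":0,"slide":[0,0,0],"turn":0},{"hand":0,"slide":[0,0,0],"turn":0}]' 
python3 -c "
from h import *
go([.5803,.097,.113],-.28-np.pi/2)"
python3 -m creep '[{"hand":0,"slide":[0,0.02,0],"turn":0},{"hand":0,"slide":[0,0.04,0],"turn":0},{"hand":0,"slide":[0,0.04,0],"turn":0},{"hand":0,"slide":[0,0.03,-0.05],"turn":0},{"hand":0,"slide":[0,0.03,-0.06],"turn":0}]' 
python3 -m creep '[{"hand":0,"slide":[0.03,0.04,-0.04],"turn":0},{"hand":0,"slide":[0,0,0],"turn":0},{"hand":0,"slide":[0,0,0],"turn":0}]' 
python3 -c "
from h import *
p=snapshot('top');bar(p,.145);q=snapshot('side');bar(q,.145)
cv2.imwrite('pics/side7.png',cv2.resize(q['frame'][130:330,170:430,::-1],None,fx=2.8,fy=2.8))
cv2.imwrite('pics/top7.png',cv2.resize(p['frame'][90:330,130:390,::-1],None,fx=2.4,fy=2.4))
for n,p in(('top',p),('side',q)):
  for t,z in(('lock_tip',.117),('reagent',0),('slidebox',0),('counter',0)):
    for r in pinpoint(t,p)[:1]: print(n,t,r,px2world(p,r['uv'],z=z).round(4))
go([.505,-.0738,.139])
"
```

```text
clock: 16.58
tool_pos: [0.5748, 0.0993, 0.113]
eef_rot: [-0.603, 0.798, 0.004, -0.004]
contact_force: [-10.7, 2.7, 8.9]
opening: 0.006
t 16.57 pos [0.5748 0.0993 0.113 ] yaw -1.847 q [-0.26  0.82  0.02  1.8  -0.04  0.53 -2.06] F [-10.7   2.7   8.9] M [ 0.69  2.37 -0.  ] open 0.5
slide mm [ 0.7 -6.  -0.1] turn deg 0.2 tilt [-0.011  0.001 -1.   ]
clock: 17.2
tool_pos: [0.4277, 0.1413, 0.2199]
eef_rot: [-0.602, 0.798, 0.0, -0.0]
contact_force: [1.4, 0.4, 0.3]
opening: 0.003
clock: 17.58
tool_pos: [0.3842, 0.124, 0.2585]
eef_rot: [-0.602, 0.798, -0.0, 0.001]
contact_force: [0.4, 0.7, 0.3]
opening: 0.004
bar n 221 mean [ 0.5052 -0.074   0.1596] ztop [0.1597 0.1618] dir 1.099 std [0.0047 0.0211]
bar n 260 mean [ 0.5035 -0.0644  0.1559] ztop [0.158  0.1611] dir 1.075 std [0.0048 0.0225]
top lock_tip {'uv': [198.7, 194.5], 'conf': 0.54} [0.5923 0.0907 0.117 ]
top reagent {'uv': [341.7, 215.5], 'conf': 0.67} [ 0.5439 -0.2825  0.    ]
top slidebox {'uv': [329.3, 276.8], 'conf': 0.79} [ 0.377  -0.2495  0.    ]
top counter {'uv': [273.7, 140.6], 'conf': 0.64} [ 0.7473 -0.0954  0.    ]
side lock_tip {'uv': [245.1, 230.4], 'conf': 0.8} [0.5936 0.0844 0.117 ]
side reagent {'uv': [301.9, 192.1], 'conf': 0.86} [ 0.5331 -0.2923  0.    ]
side counter {'uv': [204.5, 222.7], 'conf': 0.96} [ 0.749  -0.0953  0.    ]
t 18.07 pos [0.3831 0.1236 0.258 ] yaw -1.849 q [-0.49  0.39  0.08  2.19 -0.06  0.56 -2.21] F [ 0.2  0.1 -0.1] M [0.04 0.02 0.02] open 0.4
slide mm [ 156.2 -171.5  119. ] turn deg None tilt [-0.001 -0.    -1.   ]
```

View pics/side7.png

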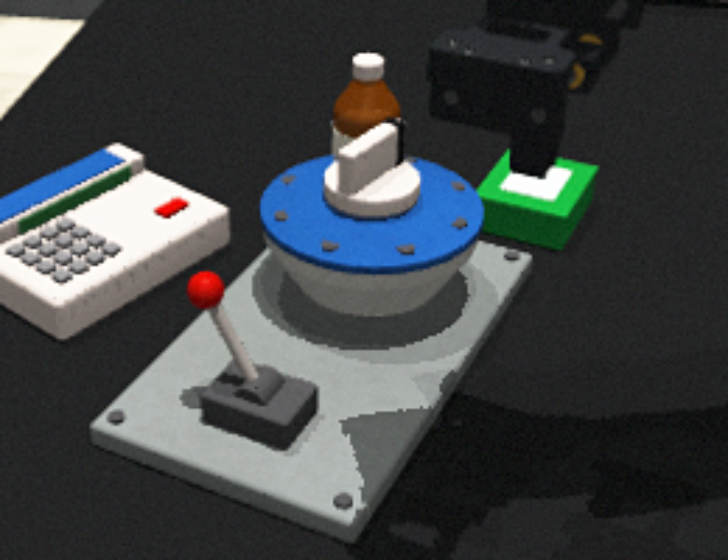

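View pics/top7.png

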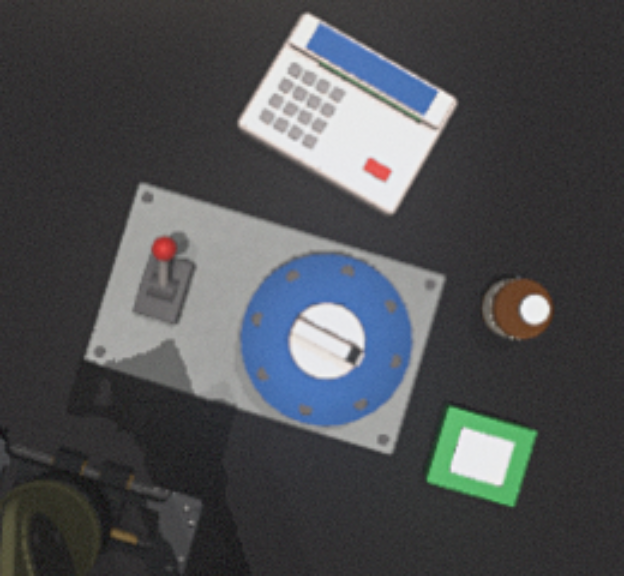

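The ball is now at top crop (165,249) and side crop (206,290), on the far side. The bottle, slide box and counter are in the same pixels as at the start, and the arm is clear.

```bash
python3 -c "
from plant import *
print(finish_job())"
```

```text
the job is handed in; nothing more can be done
None
```

The job is done and handed in at about 18 s of the 72 s allowed; no verdict is reported.

- **Knob:** I turned it back to about -1.2 rad and loosened the grip, and it dropped onto the thread. I then gripped it again and screwed it clockwise, following it down, until the resisting moment rose to 1.15 N m. The last check put the bar at turn ≈ 1.76 rad and about 13 mm lower than at the start, which matches fully tight.
- **Lever:** Only after that did I push it over with the closed fingers, until the force built to about 11 N with no further movement. The last check put the ball at about (0.593, 0.088) m, leaning to the far side; released should be about (0.595, 0.093). The knob's reading was the same after the lever was thrown.
- **Bystanders:** The bottle, slide box and counter sit where they did in the first picture. The network's positions for them differ from the first picture by 6 to 8 mm, which I put down to its scatter, since the pictures show no shift.
- **Arm:** It stands clear of everything, with force readings near zero.

The network missed the ball in one top view when the arm hid it, and missed the slide box in the last side view. My first knob-axis estimate seemed 2–3 mm off, which gave up to 10 N of side force while turning.

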